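Recharge the loose radio packs

TASK

Switch the charging bin off with the little slide switch in its deck, then gather every loose battery pack into the yellow scoop tray on its mat. Lift the tray by its black handle and tip the packs into the charging bin so that all of them lie inside it, set the tray back flat on its mat lying along the mat as before, and only then slide the switch on again. Leave the microphone, mouse and handheld radio where they are.

Things in the scene. Friction and masses are not known exactly. Their poses are not given: they have to be found in the camera images.
- charger: fixed charging bin with a deck. Origin: on the desk under the bin's centre. Bin: open grey box, 200 x 200 mm outside, 70 mm high, walls and floor 8 mm thick. On its -x side the black deck, 110 (x) x 200 mm (y), 50 mm high, centred at x = -155 mm, with a slot for the slide switch in its flat top, a green mark beyond its +y (on) end, a red one beyond its -y (off) end
- slot_centre (a point): centre of the switch slot at the level of the deck's top (50 mm above the desk); axes as the charger's. The slot is 98 mm long along y, 38 mm wide along x, 10 mm deep
- switch (a joint): slide switch in the slot, in m: 0 = fully off (-y end of its travel, red mark), 0.022 = fully on (+y end, green mark). Stays where it is left; moves with about 1.2 N of friction plus 4 N per m/s. At a value q its centre lies at y = q - 0.011 m from the slot's centre
- switch_top (a point): centre of the top of the switch's orange nub, which is 12 mm long (y), 22 mm wide (x) and 10 mm high, standing on the slot's floor so that its top is flush with the deck; behind it, even at an end of its travel, 32 mm of the slot's length is free for a fingertip
- mat: blue mat fixed to the desk, 240 x 190 mm, 3 mm thick, where the tray belongs. Origin: centre of its underside; x along its length, the direction in which the tray's lip points
- tray: yellow scoop tray, 0.18 kg, slick. Origin: mid-width at its underside; x from handle end to pouring lip, z up. Flat floor 4 mm thick, x = -85 to 75 mm, 136 mm wide inside (144 outside); side and end walls 24 mm high, no wall at the lip; x = 75 to 104 mm ramps up at 12 degrees to the lip, 10 mm high. Packs slide at about 16 to 22 degrees of slope, so leave over the ramp at 28 to 34 degrees of tipping
- tray_handle (a point): point for gripping the tray's black handle, a plate 12 mm thick and 80 mm wide (along y) that rises from the end wall (x = -91 mm, z = 24 mm), leaning back away from the lip by 20 degrees (0.35 rad) from the tray's z; it ends 56 mm up the lean. This point is at mid-plate 34 mm up the lean: x = -103, z = 56 mm in the tray's frame; axes as the tray's
- tray_lip (a point): middle of the tray's pouring lip, x = 104 mm, 10 mm above the underside; axes as the tray's
- pack1: handheld-radio battery pack, a green block 62 long x 32 wide x 24 mm high with a black end band and brass contacts on one end; 80 g, hard slick plastic. Origin: centre of its underside; x along its length, z up. May be absent
- pack2: handheld-radio battery pack, a green block 62 long x 32 wide x 24 mm high with a black end band and brass contacts on one end; 80 g, hard slick plastic. Origin: centre of its underside; x along its length, z up. May be absent
- pack3: handheld-radio battery pack, a green block 62 long x 32 wide x 24 mm high with a black end band and brass contacts on one end; 80 g, hard slick plastic. Origin: centre of its underside; x along its length, z up. May be absent
- pack4: handheld-radio battery pack, a green block 62 long x 32 wide x 24 mm high with a black end band and brass contacts on one end; 80 g, hard slick plastic. Origin: centre of its underside; x along its length, z up. May be absent
- microphone: black desk microphone with a 110 x 80 mm foot and a gooseneck 217 mm high; leave alone. Origin: centre of its underside
- mouse: black computer mouse 105 x 60 x 30 mm; leave alone. Origin: centre of its underside
- handheld: black handheld radio lying on its back, 120 x 58 x 34 mm, aerial along x; leave alone. Origin: centre of its underside
Things that resemble listed ones, but are neither listed nor needed, are in the scene too. Leave any blue or orange look-alike of the pack4 alone.

How it is judged:
By the outcome, as a careful person would: the job done as asked, in the order asked, and still so for the second after the job is handed in, with the robot touching nothing.
Of pack1, pack2, pack3, pack4 only 2 to 4 are there at a start; the rules pass over those that are not, and their reading is None.
At some moment in a run one of pack1, pack2, pack3, pack4 may be knocked a few centimetres aside while the robot is not near it.
It also fails if it takes over 210 s, if anything falls off the work surface, if the arm or the gripper's body presses on something with over 40 N, if the wrist force passes 120 N, or if a joint passes its speed limit or range.

ROBOT

A 6-joint arm with a two-finger parallel gripper is mounted at the origin on the work surface. World frame = base frame: x ahead of the robot, y to its left, z up, the work surface at z = 0. Lengths are in m, angles in rad, forces in N, time in s.
With the tool pointing down it reaches from about 0.275 to 0.75 m from the base axis. Payload 10.2 kg.
Tool frame: the origin (TCP) lies on the centre line of the jaws, within the pads' length; the fingertips stand 8 mm ahead of it and the grasp point (between the pads) lies 11 mm behind it; z points along the fingers, y is the direction in which the jaws open and shut (so a half turn about z gives the same grasp; the last joint's range is limited). The gripper opens to 85 mm and grips with 20 to 120 N. Pads are 22 mm wide; open, the fingers measure 114 mm over their backs; the gripper's body (76 mm by 85 mm) begins 54 mm behind the grasp point. The pads swing forward as they close: fully open they stand 13 mm farther back than shut.
Start: joints at [-1.537, 0.313, 1.498, -0, 1.331, -0.223], TCP at [0.133, -0.508, 0.239] pointing down, gripper open.
Joint ranges: [-2.94, 2.94], [-0.97, 2.17], [0.19, 2.56], [-1.23, 4.37], [0.02, 3.11], [-2.88, 2.88]. Speed limits (rad/s): [2.39, 2.39, 3.01, 3.14, 3.14, 3.14].

INTERFACE

Orientations are given as a unit quaternion [x, y, z, w].
In Python, from rig import r gives the robot as it stands.
- The arm moves only by the tool drive_tool, never from a script. Its argument "rows" is a list of rows, each a list of 3 entries, a list of its own where there are three numbers: the shift along the world's x, y, z in cm, then the turn, a rotation vector about the world's x, y, z in degrees, then the opening, from 0 (shut) to 1 (fully open). A call has 1 to 8 rows; each row shifts and turns the commanded pose from where the row before left it; what a row does not reach is not made up. A row lasts 1/8 s, in which the tool goes at most 62.5 mm and 10.7 degrees, less where a joint would pass 70% of its speed; a pose out of reach is approached as far as the arm can. A call with a gripper value outside its range is refused whole. The fingers move at their own pace and stop on an object; the grip force is fixed at half the most. Time passes only in rows, so rows that do not move let the fingers close. It gives the time, the measured TCP pose, the force and the opening at its end, in the units of the state.
- r.observe(): the state, without advancing time (a new reading comes with each control period).
- r.camera(name): name is "scene" or "top"; returns a dict with "frame" (384x512x3 uint8, red, green, blue), "camera_matrix" (3x3 intrinsics, pixels), "cam_to_world" (4x4, takes a point from camera to world coordinates). Camera axes: x right, y down, z forward; pixel columns grow to the right and rows downward; lengths in m; the calibration is good to about 2 mm. A picture is of the moment at which its call begins. There is no depth.
- r.close_job(): hands the job in, once; it reports no verdict.
The state is a dict: "t": time; "q": joint angles; "qvel": joint speeds; "joint_efforts": joint torques, N m; "tcp_pos": TCP position; "tcp_rot": TCP orientation; "contact_force": force on the tool from outside, world axes, zero at the start; "wrist_torque": the same for the moment, N m; "gripper_width": finger opening in m.
Only numpy, scipy, OpenCV 4.12 (cv2) and the standard library are available. Lean on these libraries where they do the work, as an engineer would, in place of code of your own. Each camera call takes 0.05 s, during which the arm holds its last target. There are 200 camera calls.

## Working session

There is one attempt and no reset: what is moved stays moved. The work goes in short steps, Python scripts to look and compute and a tool call to move; the robot and the scene stay as the last step left them, time stands still between calls to the robot, and variables do not carry over. Pictures are saved under pics/ and viewed, about 12 in all and at most 16, crops included, and the job is handed in when it is done.

Besides the shell and the picture viewer there is one more tool, called after "Request:" as a command line: name --argument value ..., lists and objects as JSON in quotes. drive_tool: Moves the arm, as the interface text tells. Its arguments: {"type":"object","properties":{"rows":{"type":"array"}},"required":["rows"]}

```bash
mkdir -p pics; ls
python3 - <<'E'
from rig import r
import cv2
for n in ("top","scene"):
    c=r.camera(n); cv2.imwrite(f"pics/{n}0.png",cv2.resize(c["frame"][:,:,::-1],(800,600),interpolation=cv2.INTER_CUBIC))
    print(n,c["camera_matrix"].round(1).tolist(),c["cam_to_world"].round(3).tolist())
print(r.observe())
E
```

```text
pics
top [[405.6, 0.0, 256.5], [0.0, 405.6, 192.6], [0.0, 0.0, 1.0]] [[0.024, -0.976, 0.216, 0.338], [-1.0, -0.023, 0.005, -0.051], [-0.0, -0.216, -0.976, 1.187], [0.0, 0.0, 0.0, 1.0]]
scene [[358.2, 0.0, 252.7], [0.0, 358.2, 196.4], [0.0, 0.0, 1.0]] [[-0.841, 0.396, -0.368, 0.995], [0.541, 0.6, -0.59, 0.663], [-0.013, -0.695, -0.719, 0.894], [0.0, 0.0, 0.0, 1.0]]
{'t': 0.1, 'q': array([-1.53739579e+00,  3.13415301e-01,  1.49835759e+00, -8.49835443e-06,
        1.33099947e+00, -2.23365463e-01]), 'qvel': array([ 0.00086541, -0.0018612 , -0.0018018 , -0.0002396 , -0.000431  ,
       -0.00085004]), 'joint_efforts': array([ 1.85313358e-03, -4.12900507e+01, -2.60145843e+01, -1.72503619e-04,
        3.06525108e-03, -1.43566984e-05]), 'tcp_pos': array([ 0.13332205, -0.50756312,  0.23878275]), 'tcp_rot': array([ 9.91769914e-01,  1.28031597e-01,  5.18332416e-05, -5.87587217e-04]), 'contact_force': array([-1.19958961, -0.44883717, -0.0700697 ]), 'wrist_torque': array([-0.02075839,  0.0003437 , -0.03604838]), 'gripper_width': 0.08531787696629851}
```

View pics/top0.png

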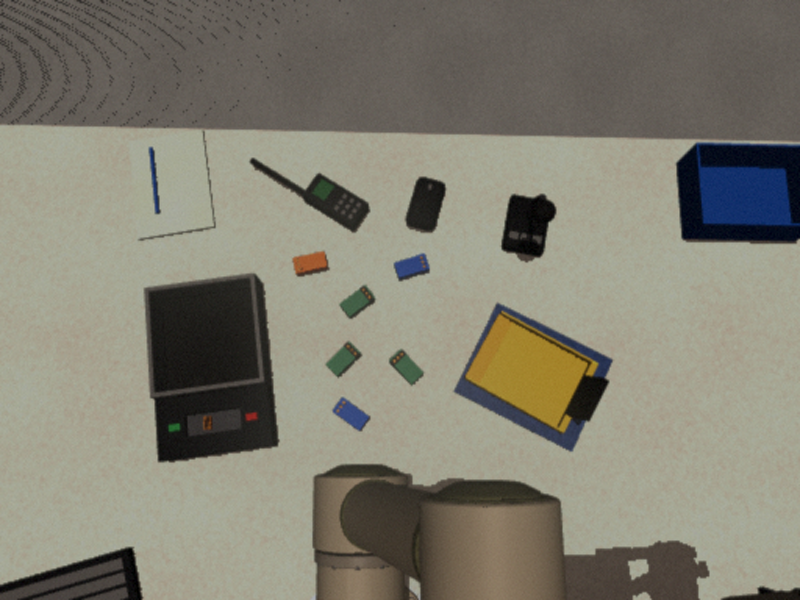

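View pics/scene0.png

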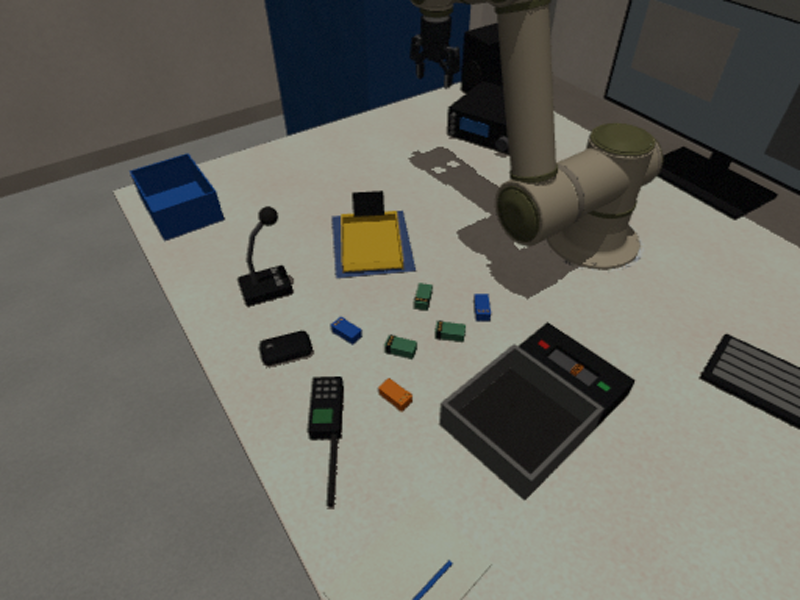

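Top view (800x600 px): the green packs are at (357,302), (343,359) and (406,367). Things that could be mistaken for them are the blue blocks (411,266) and (351,413), the orange block (311,263), and the handheld's green screen (320,187). By the description I choose the three green blocks with brass contacts. The tray is at (535,370) with its handle at (588,398), and the switch is at (207,423), towards the green mark. Next I measure and check with a crop.

```bash
cat > h.py <<'E'
import numpy as np, cv2
from scipy.spatial.transform import Rotation as R
from rig import r
def cast(c,uv,z):
    uv=np.atleast_2d(np.float64(uv)); K=c["camera_matrix"];T=c["cam_to_world"]
    d=np.c_[uv,np.ones(len(uv))]@np.linalg.inv(K).T@T[:3,:3].T
    o=T[:3,3]; return o+d*((z-o[2])/d[:,2])[:,None]
def blobs(c,lo,hi,amin=40):
    hsv=cv2.cvtColor(c["frame"],cv2.COLOR_RGB2HSV)
    m=cv2.morphologyEx(cv2.inRange(hsv,lo,hi),cv2.MORPH_CLOSE,np.ones((3,3)))
    return [k for k in cv2.findContours(m,cv2.RETR_EXTERNAL,cv2.CHAIN_APPROX_NONE)[0] if cv2.contourArea(k)>=amin]
def rect(c,k,z):
    """contour -> world centre, long-axis angle (deg), sizes mm at plane z"""
    p=cast(c,k[:,0,:],z)[:,:2]
    (cx,cy),(w,h),a=cv2.minAreaRect(np.float32(p*1000))
    if w<h: a+=90;w,h=h,w
    return np.round([cx,cy,(a+90)%180-90,w,h],1)
GREEN=((50,60,40),(95,255,255)); YEL=((18,120,90),(32,255,255)); BLUE=((100,80,40),(125,255,255))
ORG=((5,130,90),(17,255,255)); RED=((0,150,80),(4,255,255)); BGREEN=((55,120,80),(90,255,255))
E
python3 - <<'E'
from h import *
c=r.camera("top")
for n,lh,z,a in (("green",GREEN,.024,20),("yel",YEL,.007,100),("blue",BLUE,.003,60),("org",ORG,.05,8),("red",((172,120,60),(180,255,255)),.05,8),("red2",RED,.05,8)):
    for k in blobs(c,*lh,a):
        print(n,rect(c,k,z),k[:,0].mean(0).round(1),cv2.contourArea(k))
f=c["frame"][:,:,::-1]
a=cv2.resize(f[160:300,90:280],(760,560),interpolation=cv2.INTER_CUBIC)
cv2.imwrite("pics/crop1.png",a)
E
```

```text
green [352.3 359.5 -88.6  22.7  13.8] [111.  273.2] 30.5
green [468.  -59.9  46.2  44.7  28.4] [261.3 236.1] 143.5
green [480.2  64.7 -42.8  44.5  30.8] [217.8 230.8] 140.0
green [590.3  43.9 -50.9  46.4  29.4] [226.4 193.7] 134.5
green [815.6 115.1 -33.6  35.8  31.1] [206.3 120.8] 95.0
yel [ 473.3 -288.8   61.9  205.4  147.7] [340.4 237.5] 3317.0
blue [ 371.1 -298.4   79.3  163.6   55.2] [345.4 271.5] 323.5
blue [385.8  43.9  56.2  61.7  30.4] [224.1 264.4] 205.0
blue [ 525.9 -324.4   66.3  235.9   54.6] [351.4 214.8] 249.0
blue [670.6 -62.3 -70.9  60.6  32.2] [263.1 169.9] 181.0
blue [ 856.  -735.8  -90.   209.   175.1] [475.9 111.5] 2183.0
org [659.4 127.9 -75.6  59.1  31.3] [197.8 167.7] 182.5
red2 [375.5 215.8 -88.6  19.6  10.9] [160.4 266.1] 24.0
```

View pics/crop1.png

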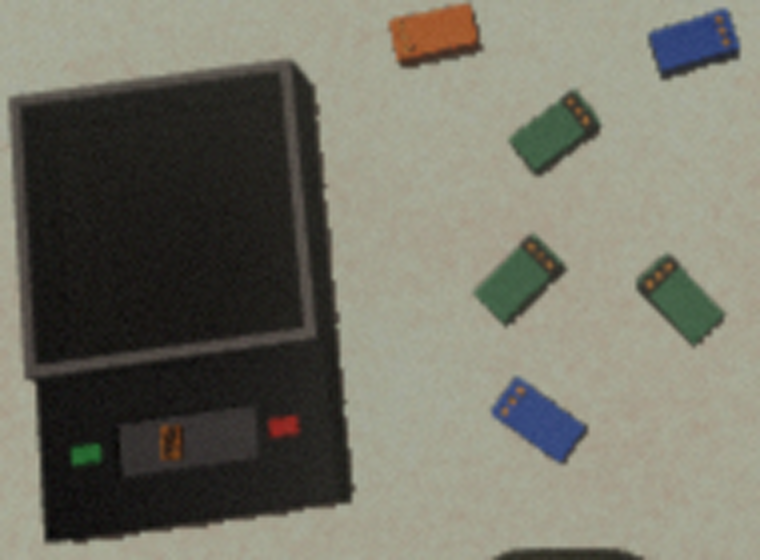

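The crop shows three green packs with brass contacts (crop px 555,132 / 520,280 / 682,300). The nub is at (171,442), on the green side of the slot, so the switch is on. Next I compute the targets.

Run:
```python
from h import *
c=r.camera("top")
n=lambda p:np.array([90,160])+(np.float64(p)+.5)/4-.5
slot=cast(c,n([(120,424),(254,407),(258,459),(124,476)]),.05)[:,:2]
print("slot",slot.mean(0).round(4), "nub",cast(c,n([(171,442)]),.05)[0].round(4))
d=slot[0]-slot[1];print("slot yaw",np.degrees(np.arctan2(d[1],d[0]))-90, np.linalg.norm(d))
rim=cast(c,n([(10,97),(292,60),(317,338),(29,378)]),.07)[:,:2]
print("rim",rim.round(3).tolist(),rim.mean(0).round(4),[np.degrees(np.arctan2(*(rim[i]-rim[j])[::-1])).round(1) for i,j in((0,1),(3,2),(0,3),(1,2))])
mk=cast(c,[[111,273.2],[160.4,266.1]],.05)[:,:2];print("marks mid",mk.mean(0))
mat=cast(c,(np.float64([(500,304),(612,360),(572,450),(456,391)])+.5)/1.5625-.5,.003)[:,:2]
print("mat",mat.round(3).tolist(),mat.mean(0).round(4),[np.degrees(np.arctan2(*(mat[i]-mat[j])[::-1])).round(1) for i,j in((0,1),(3,2),(0,3),(1,2))])
# tray: yellow quad, hull of blue+yellow for mat
k=max(blobs(c,*YEL,100),key=cv2.contourArea)
q=cv2.approxPolyDP(cv2.convexHull(k),4,True)[:,0];print("yel quad",q.tolist(), cast(c,q,.004).round(3)[:,:2].tolist(),cast(c,q,.024).round(3)[:,:2].tolist())
f=c["frame"][:,:,::-1]
cv2.imwrite("pics/crop2.png",cv2.resize(f[185:295,280:400],(720,660))[:600])
```

```text
slot [0.3632 0.28  ] nub [0.3625 0.2924 0.05  ]
slot yaw 8.552285421495412 0.09259713699993423
rim [[0.599, 0.422], [0.631, 0.224], [0.434, 0.193], [0.403, 0.387]] [0.5168 0.3065] [np.float64(99.1), np.float64(99.3), np.float64(10.1), np.float64(9.2)]
marks mid [0.36404573 0.28323532]
mat [[0.599, -0.233], [0.496, -0.442], [0.33, -0.361], [0.432, -0.15]] [ 0.4642 -0.2966] [np.float64(63.9), np.float64(64.3), np.float64(-26.5), np.float64(-25.9)]
yel quad [[321, 199], [382, 232], [360, 276], [298, 242]] [[0.585, -0.236], [0.49, -0.414], [0.363, -0.345], [0.455, -0.168]] [[0.58, -0.233], [0.488, -0.407], [0.362, -0.34], [0.453, -0.166]]
```

View pics/crop2.png

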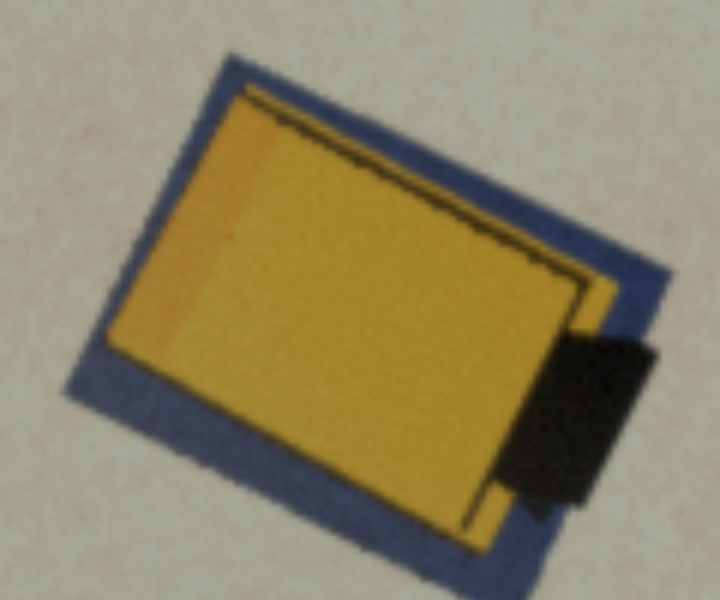

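The close crop shows the tray with its lip edge at (107,342)-(240,95), its rear wall outer corners at (617,285) and (490,552), and the handle top edge at (658,352)-(582,508).

```bash
cat >> h.py <<'E'
def tool(psi,tilt=0,ax=0):
    """tool down, tool-x at yaw psi deg; tilted by rotvec tilt deg about horizontal axis at yaw ax"""
    b=R.from_matrix(np.c_[[np.cos(np.radians(psi)),np.sin(np.radians(psi)),0],[np.sin(np.radians(psi)),-np.cos(np.radians(psi)),0],[0,0,-1]])
    a=np.radians(ax); return R.from_rotvec(np.radians(tilt)*np.array([np.cos(a),np.sin(a),0]))*b
def delta(p,rot,frm=None,frot=None):
    s=r.observe(); frm=s["tcp_pos"] if frm is None else frm; frot=R.from_quat(s["tcp_rot"]) if frot is None else frot
    print("d cm",((np.array(p)-frm)*100).round(2),"rv deg",np.degrees((rot*frot.inv()).as_rotvec()).round(1))
E
python3 - <<'E'
from h import *
c=r.camera("top")
n=lambda p:np.array([280,185])+(np.float64(p)+.5)/6-.5
L=cast(c,n([(107,342),(240,95)]),.013)[:,:2]; W=cast(c,n([(617,285),(490,552)]),.027)[:,:2]; H=cast(c,n([(658,352),(582,508)]),.0796)[:,:2]
print(L.round(4).tolist(),W.round(4).tolist(),H.round(4).tolist())
l,w,h=L.mean(0),W.mean(0),H.mean(0)
for a,b in((l,w),(l,h)):print("yaw",np.degrees(np.arctan2(*(a-b)[::-1])),np.linalg.norm(a-b))
for e in (L[1]-L[0],W[0]-W[1],H[0]-H[1]): print("yawperp",np.degrees(np.arctan2(e[1],e[0]))+90,np.linalg.norm(e))
u=np.array([np.cos(np.radians(62.2)),np.sin(np.radians(62.2))])
print("origin from lip",l-.104*u,"from wall",w+.089*u,"from handle top", h+.111*u)
delta([.3635-.0,.281,.25],tool(99.2))
E
```

```text
[[0.4555, -0.1655], [0.5783, -0.2307]] [[0.4871, -0.4077], [0.3606, -0.3431]] [[0.4503, -0.4088], [0.3798, -0.3716]]
yaw 62.30050087805406 0.20022764486400288
yaw 62.06278234285614 0.21739957669560123
yawperp 62.050374180643125 0.13899726874329346
yawperp 62.93678965274728 0.14206779799962788
yawperp 62.144441377986595 0.07967788014796705
origin from lip [ 0.46838493 -0.29010864] from wall [ 0.46532487 -0.29666561] from handle top [ 0.46680553 -0.29198788]
d cm [23.02 78.87  1.1 ] rv deg [-0.  -0.  84.5]
```

Request:
drive_tool --rows '[[[4.1, 4.35, 0], [0, 0, 5.3], 0], [[4.1, 4.35, 0], [0, 0, 5.3], 0], [[4.1, 4.35, 0], [0, 0, 5.3], 0], [[4.1, 4.35, 0], [0, 0, 5.3], 0], [[4.1, 4.35, 0], [0, 0, 5.3], 0], [[4.1, 4.35, 0], [0, 0, 5.3], 0], [[4.1, 4.35, 0], [0, 0, 5.3], 0], [[4.1, 4.35, 0], [0, 0, 5.3], 0]]'

```text
t: 1.25
tcp_pos: [0.4625, -0.1581, 0.2394]
tcp_rot: [0.878, 0.479, 0.0, 0.0]
contact_force: [0.4, -0.7, -0.4]
gripper_width: 0.0002
```

Request:
drive_tool --rows '[[[-1.3, 5.9, 0], [0, 0, 5.3], 0], [[-1.3, 5.9, 0], [0, 0, 5.3], 0], [[-1.3, 5.9, 0], [0, 0, 5.3], 0], [[-1.3, 5.9, 0], [0, 0, 5.3], 0], [[-1.3, 5.9, 0], [0, 0, 5.3], 0], [[-1.3, 5.9, 0], [0, 0, 5.3], 0], [[-1.3, 5.9, 0], [0, 0, 5.3], 0], [[-1.3, 5.9, 0], [0, 0, 5.3], 0]]'

```text
t: 2.25
tcp_pos: [0.3565, 0.3141, 0.2394]
tcp_rot: [0.645, 0.764, 0.0, 0.0]
contact_force: [0.9, -0.3, 0.4]
gripper_width: -0.0002
```

Run:
```python
from h import *
s=r.observe();print(s["t"],s["tcp_pos"],s["gripper_width"],s["q"].round(2))
delta([.358,.3136,.08],tool(99.2))
```

```text
2.25 [0.35654054 0.3141313  0.23943326] -0.0002485408808416217 [ 0.48  0.2   1.64 -0.    1.3   0.31]
d cm [  0.15  -0.05 -15.94] rv deg [-0.   0.  -0.5]
```

Request:
drive_tool --rows '[[[0.15, 0, -5.5], [0, 0, -0.5], 0], [[0, 0, -5.5], [0, 0, 0], 0], [[0, 0, -3.5], [0, 0, 0], 0], [[0, 0, -2], [0, 0, 0], 0], [[0, 0, -1], [0, 0, 0], 0], [[0, 0, -0.7], [0, 0, 0], 0], [[0, 0, -0.5], [0, 0, 0], 0], [[0, 0, 0], [0, 0, 0], 0]]'

```text
t: 3.25
tcp_pos: [0.3589, 0.3123, 0.0524]
tcp_rot: [0.649, 0.76, 0.0, 0.0]
contact_force: [0.3, 0.0, 0.8]
gripper_width: -0.0001
```

Run:
```python
from h import *
s=r.observe();print(s["tcp_pos"],s["contact_force"])
c=r.camera("top");d=r.camera("scene")
a=cv2.resize(c["frame"][240:300,95:175,::-1],(480,360),interpolation=cv2.INTER_CUBIC)
b=cv2.resize(d["frame"][195:275,320:420,::-1],(450,360),interpolation=cv2.INTER_CUBIC)
cv2.imwrite("pics/sw1.png",cv2.resize(np.hstack([a,b]),(800,310)))
```

```text
[0.3589282  0.31225708 0.05243687] [0.34604999 0.03334565 0.7840624 ]
```

View pics/sw1.png

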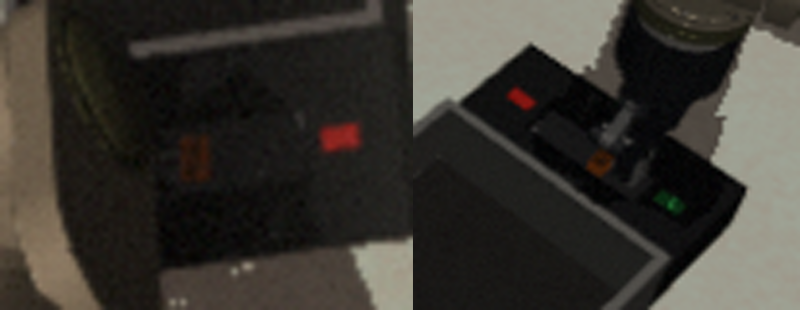

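The tip stands in the slot behind the nub on the green side. I push it towards red.

Request:
drive_tool --rows '[[[0.06, -0.37, 0], [0, 0, 0], 0], [[0.06, -0.37, 0], [0, 0, 0], 0], [[0.06, -0.37, 0], [0, 0, 0], 0], [[0.06, -0.37, 0], [0, 0, 0], 0], [[0.06, -0.37, 0], [0, 0, 0], 0], [[0.06, -0.37, 0], [0, 0, 0], 0], [[0.06, -0.37, 0], [0, 0, 0], 0], [[0, 0, 0], [0, 0, 0], 0]]'

```text
t: 4.35
tcp_pos: [0.3629, 0.2879, 0.0525]
tcp_rot: [0.65, 0.76, 0.002, -0.001]
contact_force: [-2.5, 17.0, -2.2]
gripper_width: 0.0001
```

```bash
cat >> h.py <<'E'
def nub():
    c=r.camera("top"); ks=[k for k in blobs(c,(2,110,40),(20,255,255),4)]
    y=np.array([-.16,.987])
    for k in ks:
        p=cast(c,k[:,0],.05)[:,:2]; p=(p.max(0)+p.min(0))/2
        if np.linalg.norm(p-[.3635,.281])<.035: print("nub q mm",((p-[.3635,.281])@y*1000+11).round(1))
E
python3 - <<'E'
from h import *
s=r.observe();print(s["tcp_pos"],s["contact_force"]); nub()
E
```

```text
[0.36288998 0.28789353 0.05245932] [-2.52596459 16.99584773 -2.20790072]
nub q mm 1.2
```

Request:
drive_tool --rows '[[[-0.05, 0.3, 0], [0, 0, 0], 0], [[0, 0, 3], [0, 0, 0], 0.3], [[0, 0, 6], [0, 0, 0], 0.6], [[0, 0, 0], [0, 0, 0], 0.6]]'

```text
t: 4.9
tcp_pos: [0.364, 0.2898, 0.1457]
tcp_rot: [0.649, 0.761, 0.003, 0.002]
contact_force: [0.8, 0.2, -0.8]
gripper_width: 0.0508
```

```bash
cat >> h.py <<'E'
def packs(zz=.024):
    """green packs: centre mm, band-end yaw. band end = side where desk-contrast continues (dark band)"""
    out=[]
    c=r.camera("top"); hsv=cv2.cvtColor(c["frame"],cv2.COLOR_RGB2HSV)
    for k in blobs(c,*GREEN,60):
        x,y,a,w,h=rect(c,k,zz)
        if not(35<w<66 and 20<h<38) or x>780: continue
        u=np.array([np.cos(np.radians(a)),np.sin(np.radians(a))]); v=[]
        for s in (1,-1):
            q=np.array([x,y])/1000+s*u*(w/2000+.008); K=c["camera_matrix"];T=np.linalg.inv(c["cam_to_world"])
            pc=T@np.r_[q,zz,1]; px=(K@pc[:3])[:2]/pc[2]; v.append(hsv[int(round(px[1])),int(round(px[0])),2])
        s=1 if v[0]<v[1] else -1
        ctr=np.array([x,y])/1000+s*u*(62-w)/2000
        out.append((ctr,a)); print("pack",ctr.round(4),"yaw",a,"len",w,h,"px",k[:,0].mean(0).round())
    return out
E
python3 - <<'E'
from h import *
print(r.observe()["tcp_pos"]); nub(); p=packs()
delta([*p[0][0],.012],tool(p[0][1]))
for q,a in p: delta([*q,.012],tool(a+180 if a<0 else a))
E
```

```text
[0.36404448 0.28978287 0.14569927]
nub q mm -0.1
pack [ 0.474  -0.0538] yaw 46.2 len 44.7 28.4 px [261. 236.]
pack [0.4858 0.058 ] yaw -42.8 len 44.5 28.8 px [218. 231.]
pack [0.5956 0.0381] yaw -48.4 len 46.3 30.3 px [226. 194.]
d cm [ 11.17 -34.27 -13.01] rv deg [  0.   -0.  -52.8]
d cm [ 11.17 -34.27 -13.01] rv deg [  0.   -0.  -52.8]
d cm [ 12.35 -23.1  -13.01] rv deg [ 0.  -0.  38.2]
d cm [ 23.33 -25.09 -13.01] rv deg [ 0.  -0.  32.6]
```

Request:
drive_tool --rows '[[[2.47, -4.62, 0], [0, 0, 7.6], 0.6], [[2.47, -4.62, 0], [0, 0, 7.6], 0.6], [[2.47, -4.62, 0], [0, 0, 7.6], 0.6], [[2.47, -4.62, 0], [0, 0, 7.6], 0.6], [[2.47, -4.62, 0], [0, 0, 7.8], 0.6], [[0, 0, -4], [0, 0, 0], 0.6], [[0, 0, -3], [0, 0, 0], 0.6], [[0, 0, 0], [0, 0, 0], 0.6]]'

```text
t: 6.0
tcp_pos: [0.484, 0.0583, 0.0696]
tcp_rot: [0.365, 0.931, -0.001, -0.003]
contact_force: [-0.5, 0.3, 0.5]
gripper_width: 0.0512
```

Run:
```python
from h import *
delta([.4858,.058,.012],tool(137.2))
d=r.camera("scene")
cv2.imwrite("pics/g1.png",cv2.resize(d["frame"][150:260,220:340,::-1],(600,550),interpolation=cv2.INTER_CUBIC))
```

```text
d cm [ 0.18 -0.03 -5.76] rv deg [-0.  -0.4  0. ]
```

View pics/g1.png

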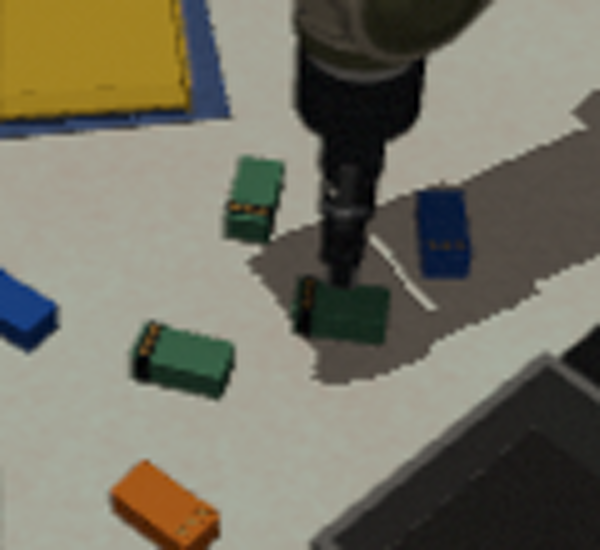

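The gripper hovers over the pack at (345,310) in the crop, aligned across its width. I go down and grip.

Request:
drive_tool --rows '[[[0.15, 0, -3], [0, 0, 0], 0.6], [[0, 0, -2], [0, 0, 0], 0.6], [[0, 0, -0.75], [0, 0, 0], 0.6], [[0, 0, 0], [0, 0, 0], 0.3], [[0, 0, 0], [0, 0, 0], 0.1], [[0, 0, 0], [0, 0, 0], 0.1], [[0, 0, 4], [0, 0, 0], 0.1], [[0, 0, 5], [0, 0, 0], 0.1]]'

```text
t: 7.05
tcp_pos: [0.4869, 0.0583, 0.1056]
tcp_rot: [0.365, 0.931, -0.0, -0.001]
contact_force: [1.1, 0.3, -0.8]
gripper_width: 0.0305
```

```bash
cat >> h.py <<'E'
TO=np.array([.467,-.2925]);TY=62.2
def tp(x,y,o=None):
    o=TO if o is None else o
    a=np.radians(TY); return o+np.array([np.cos(a)*x-np.sin(a)*y,np.sin(a)*x+np.cos(a)*y])
E
python3 - <<'E'
from h import *
print(tp(-.04,.033),tp(-.04,-.033),tp(.03,0.033),tp(.03,-.033),tp(.032,0))
delta([*tp(-.04,.033),.025],tool(152.2))
E
```

```text
[ 0.41915336 -0.31249248] [ 0.47753571 -0.343274  ] [ 0.45180043 -0.25057181] [ 0.51018277 -0.28135333] [ 0.48192437 -0.26419341]
d cm [ -6.78 -37.08  -8.06] rv deg [ 0.  -0.1 15. ]
```

Request:
drive_tool --rows '[[[-0.97, -5.3, 0], [0, 0, 2.1], 0.1], [[-0.97, -5.3, 0], [0, 0, 2.1], 0.1], [[-0.97, -5.3, 0], [0, 0, 2.1], 0.1], [[-0.97, -5.3, 0], [0, 0, 2.1], 0.1], [[-0.97, -5.3, 0], [0, 0, 2.1], 0.1], [[-0.97, -5.3, 0], [0, 0, 2.1], 0.1], [[-0.97, -5.3, 0], [0, 0, 2.4], 0.1], [[0, 0, -3], [0, 0, 0], 0.1]]'

```text
t: 8.05
tcp_pos: [0.4196, -0.3169, 0.0761]
tcp_rot: [0.242, 0.97, -0.002, 0.002]
contact_force: [0.3, 0.2, -1.8]
gripper_width: 0.0307
```

Run:
```python
from h import *
print(r.observe()["gripper_width"]);delta([*tp(-.04,.033),.021],tool(152.2))
```

```text
0.030743345991788417
d cm [-0.05  0.44 -5.51] rv deg [0.3 0.2 0.2]
```

Request:
drive_tool --rows '[[[0, 0, -2.5], [0, 0, 0], 0.1], [[0, 0, -1.8], [0, 0, 0], 0.1], [[0, 0, -1.1], [0, 0, 0], 0.1], [[0, 0, 0], [0, 0, 0], 0.1], [[0, 0, 0], [0, 0, 0], 0.5], [[0, 0, 0], [0, 0, 0], 0.55], [[0, 0, 4], [0, 0, 0], 0.55], [[0, 0, 5], [0, 0, 0], 0.6]]'

```text
t: 9.05
tcp_pos: [0.4192, -0.3124, 0.1114]
tcp_rot: [0.24, 0.971, 0.001, -0.001]
contact_force: [0.2, 0.1, 1.1]
gripper_width: 0.0513
```

Run:
```python
from h import *
p=packs(); print(r.observe()["tcp_pos"])
for q,a in p: delta([*q,.012],tool(a)); delta([*q,.012],tool(a+180))
```

```text
pack [ 0.474  -0.0537] yaw 46.2 len 44.7 28.5 px [261. 236.]
pack [0.5952 0.0378] yaw -52.2 len 46.4 29.0 px [226. 194.]
[ 0.42137433 -0.31457652  0.1183075 ]
d cm [  5.26  26.09 -10.63] rv deg [ 6.00e-01 -1.00e-01 -1.06e+02]
d cm [  5.26  26.09 -10.63] rv deg [ 0.1  0.6 74. ]
d cm [ 17.38  35.24 -10.63] rv deg [ -0.3   0.7 155.6]
d cm [ 17.38  35.24 -10.63] rv deg [  0.5   0.2 -24.4]
```

Request:
drive_tool --rows '[[[0.7, 3.3, 0], [0, 0, -10.6], 0.6], [[0.7, 3.3, 0], [0, 0, -10.6], 0.6], [[0.7, 3.3, 0], [0, 0, -10.6], 0.6], [[0.7, 3.3, 0], [0, 0, -10.6], 0.6], [[0.7, 3.3, 0], [0, 0, -10.6], 0.6], [[0.7, 3.3, 0], [0, 0, -10.6], 0.6], [[0.7, 3.3, 0], [0, 0, -10.6], 0.6], [[0.5, 2.8, 0], [0, 0, -10.6], 0.6]]'

```text
t: 10.1
tcp_pos: [0.4738, -0.0526, 0.1108]
tcp_rot: [0.833, 0.553, 0.0, 0.0]
contact_force: [-0.1, -0.2, -0.1]
gripper_width: 0.0511
```

Request:
drive_tool --rows '[[[0, 0, -1], [0, 0, -10.6], 0.6], [[0, 0, -1], [0, 0, -10.6], 0.6], [[0, 0, -2], [0, 0, 0], 0.6], [[0, 0, 0], [0, 0, 0], 0.6]]'

```text
t: 10.6
tcp_pos: [0.473, -0.0535, 0.07]
tcp_rot: [0.92, 0.393, -0.001, -0.001]
contact_force: [0.6, -0.9, 0.8]
gripper_width: 0.051
```

Run:
```python
from h import *
delta([.474,-.0537,.012],tool(46.2))
```

```text
d cm [ 0.1  -0.02 -5.8 ] rv deg [-0.  -0.1 -0. ]
```

Request:
drive_tool --rows '[[[0.1, 0, -3], [0, 0, 0], 0.6], [[0, 0, -2], [0, 0, 0], 0.6], [[0, 0, -0.8], [0, 0, 0], 0.6], [[0, 0, 0], [0, 0, 0], 0.3], [[0, 0, 0], [0, 0, 0], 0.1], [[0, 0, 0], [0, 0, 0], 0.1], [[0, 0, 4], [0, 0, 0], 0.1], [[0, 0, 5], [0, 0, 0], 0.1]]'

```text
t: 11.6
tcp_pos: [0.4741, -0.0535, 0.1036]
tcp_rot: [0.92, 0.392, -0.001, -0.001]
contact_force: [1.0, -0.1, -1.0]
gripper_width: 0.031
```

Request:
drive_tool --rows '[[[0, -3.6, 0], [0, 0, -9.3], 0.1], [[0, -3.6, 0], [0, 0, -9.3], 0.1], [[0, -3.6, 0], [0, 0, -9.3], 0.1], [[0.1, -3.6, 0], [0, 0, -9.3], 0.1], [[0.1, -3.6, 0], [0, 0, -9.2], 0.1], [[0.1, -3.6, 0], [0, 0, -9.2], 0.1], [[0.1, -3.6, 0], [0, 0, -9.2], 0.1], [[0, -3.6, 0], [0, 0, -9.2], 0.1]]'

```text
t: 12.6
tcp_pos: [0.4785, -0.3428, 0.103]
tcp_rot: [0.97, -0.243, 0.0, 0.0]
contact_force: [0.5, -0.1, -1.2]
gripper_width: 0.0305
```

Run:
```python
from h import *
print(r.observe()["gripper_width"]);delta([*tp(-.04,-.033),.021],tool(-27.8))
```

```text
0.030492400937323975
d cm [-0.1  -0.05 -8.2 ] rv deg [0.  0.  0.3]
```

Request:
drive_tool --rows '[[[-0.1, 0, -3.5], [0, 0, 0.2], 0.1], [[0, 0, -2.5], [0, 0, 0], 0.1], [[0, 0, -1.5], [0, 0, 0], 0.1], [[0, 0, -0.7], [0, 0, 0], 0.1], [[0, 0, 0], [0, 0, 0], 0.4], [[0, 0, 0], [0, 0, 0], 0.55], [[0, 0, 4], [0, 0, 0], 0.55], [[0, 0, 5], [0, 0, 0], 0.6]]'

```text
t: 13.6
tcp_pos: [0.4774, -0.3414, 0.1118]
tcp_rot: [0.971, -0.238, -0.0, -0.0]
contact_force: [0.4, -0.1, 0.7]
gripper_width: 0.0511
```

Request:
drive_tool --rows '[[[0, 0, 2], [0, 0, 0], 0.6], [[2, 5, 0], [0, 0, 0], 0.6], [[2, 5, 0], [0, 0, 0], 0.6], [[2, 5, 0], [0, 0, 0], 0.6], [[0, 0, 0], [0, 0, 0], 0.6]]'

```text
t: 14.22
tcp_pos: [0.5387, -0.1887, 0.1315]
tcp_rot: [0.972, -0.236, 0.001, -0.0]
contact_force: [0.1, -0.9, 0.6]
gripper_width: 0.0513
```

Run:
```python
from h import *
p=packs(); print(r.observe()["tcp_pos"])
for q,a in p: delta([*q,.012],tool(a))
c=r.camera("top")
cv2.imwrite("pics/t2.png",cv2.resize(c["frame"][150:310,190:400,::-1],(735,560),interpolation=cv2.INTER_CUBIC))
```

```text
pack [ 0.4165 -0.3148] yaw -27.5 len 46.7 29.8 px [349. 259.]
pack [ 0.4658 -0.3364] yaw -27.8 len 58.7 30.1 px [358. 238.]
pack [ 0.5444 -0.0233] yaw -50.4 len 45.6 30.2 px [247. 211.]
[ 0.53818772 -0.19052936  0.13142111]
d cm [-12.17 -12.43 -11.94] rv deg [ 0.   0.1 -0.1]
d cm [ -7.23 -14.59 -11.94] rv deg [ 0.   0.1 -0.4]
d cm [  0.62  16.72 -11.94] rv deg [  0.   0. -23.]
```

View pics/t2.png

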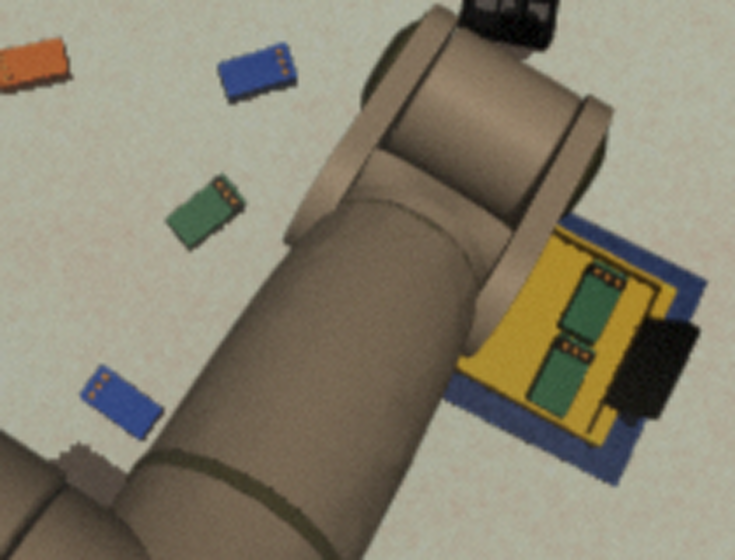

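The third pack (crop 205,212) was knocked aside to (0.544, -0.023). The two packs in the tray at (592,300) and (560,377) lie well. I fetch the third at its new place.

Request:
drive_tool --rows '[[[0.15, 4.18, -1], [0, 0, -5.8], 0.6], [[0.15, 4.18, -1], [0, 0, -5.8], 0.6], [[0.15, 4.18, -2], [0, 0, -5.8], 0.6], [[0.15, 4.18, -2], [0, 0, -5.6], 0.6], [[0, 0, 0], [0, 0, 0], 0.6], [[0, 0, 0], [0, 0, 0], 0.6]]'

```text
t: 15.08
tcp_pos: [0.5441, -0.026, 0.0713]
tcp_rot: [0.904, -0.427, 0.001, 0.0]
contact_force: [0.3, 0.3, -0.2]
gripper_width: 0.051
```

Run:
```python
from h import *
delta([.5444,-.0233,.012],tool(-50.4))
d=r.camera("scene")
m=[ (k[:,0].mean(0).round(),rect(d,k,.012)) for k in blobs(d,*GREEN,30)]
for a in m: print(*a)
```

```text
d cm [ 0.03  0.27 -5.93] rv deg [0.  0.1 0.2]
[206. 266.] [807.   99.  -28.2  34.9  32.2]
[261. 204.] [539.7 -15.5  41.5  48.6  47.7]
[231. 145.] [ 465.2 -350.7  -33.7   62.1   51.5]
```

Request:
drive_tool --rows '[[[0, 0.2, -3], [0, 0, 0], 0.6], [[0, 0, -2], [0, 0, 0], 0.6], [[0, 0, -0.9], [0, 0, 0], 0.6], [[0, 0, 0], [0, 0, 0], 0.3], [[0, 0, 0], [0, 0, 0], 0.1], [[0, 0, 0], [0, 0, 0], 0.1], [[0, 0, 4], [0, 0, 0], 0.1], [[0, 0, 5], [0, 0, 0], 0.1]]'

```text
t: 16.12
tcp_pos: [0.5431, -0.0224, 0.1026]
tcp_rot: [0.904, -0.427, -0.001, 0.0]
contact_force: [-0.3, 0.4, -0.5]
gripper_width: 0.0305
```

Request:
drive_tool --rows '[[[-1.05, -4.03, 0], [0, 0, 3.8], 0.1], [[-1.05, -4.03, 0], [0, 0, 3.8], 0.1], [[-1.05, -4.03, 0], [0, 0, 3.8], 0.1], [[-1.05, -4.03, 0], [0, 0, 3.8], 0.1], [[-1.05, -4.03, 0], [0, 0, 3.7], 0.1], [[-1.05, -4.03, 0], [0, 0, 3.7], 0.1], [[0, 0, 0], [0, 0, 0], 0.1]]'

```text
t: 17.0
tcp_pos: [0.48, -0.2665, 0.102]
tcp_rot: [0.97, -0.243, 0.0, 0.0]
contact_force: [0.6, 0.7, -1.0]
gripper_width: 0.0307
```

Run:
```python
from h import *
print(r.observe()["gripper_width"]);delta([*tp(.032,0),.021],tool(-27.8))
```

```text
0.030744666077612542
d cm [ 0.19  0.23 -8.1 ] rv deg [0.  0.  0.4]
```

Request:
drive_tool --rows '[[[0.1, 0.2, -3.5], [0, 0, 0.3], 0.1], [[0, 0, -2.5], [0, 0, 0], 0.1], [[0, 0, -1.4], [0, 0, 0], 0.1], [[0, 0, -0.6], [0, 0, 0], 0.1], [[0, 0, 0], [0, 0, 0], 0.4], [[0, 0, 0], [0, 0, 0], 0.55], [[0, 0, 5], [0, 0, 0], 0.55], [[0, 0, 6], [0, 0, 0], 0.5]]'

```text
t: 18.0
tcp_pos: [0.4813, -0.2621, 0.1332]
tcp_rot: [0.971, -0.239, -0.0, -0.0]
contact_force: [1.1, -0.1, 0.1]
gripper_width: 0.043
```

Run:
```python
from h import *
print(tp(-.1214,0),tp(-.0975,0))
delta([*tp(-.1214,0),.12],tool(-27.8,-20,152.2))
c=r.camera("top")
for k in blobs(c,*GREEN,40): print(rect(c,k,.031),k[:,0].mean(0))
cv2.imwrite("pics/t3.png",cv2.resize(c["frame"][170:310,280:400,::-1],(600,700))[:600])
```

```text
[ 0.41038066 -0.39988813] [ 0.4215273  -0.37874665]
d cm [ -7.09 -13.78  -1.32] rv deg [17.7 -9.4 -0.1]
[812.6 113.8 -32.9  35.7  30.2] [206.35483871 120.87096774]
```

Request:
drive_tool --rows '[[[-1.77, -3.45, 0], [4.4, -2.35, 0], 0.5], [[-1.77, -3.45, 0], [4.4, -2.35, 0], 0.5], [[-1.77, -3.45, 0], [4.4, -2.35, 0], 0.5], [[-1.77, -3.45, 0], [4.5, -2.35, 0], 0.5], [[0, 0, 0], [0, 0, 0], 0.5], [[0, 0, 0], [0, 0, 0], 0.5]]'

```text
t: 18.8
tcp_pos: [0.411, -0.3999, 0.132]
tcp_rot: [0.956, -0.236, 0.042, -0.168]
contact_force: [0.0, 0.9, 0.2]
gripper_width: 0.0426
```

Run:
```python
from h import *
delta([*tp(-.0975,0),.044],tool(-27.8,-20,152.2));print(r.observe()["q"].round(2))
c=r.camera("top");d=r.camera("scene")
a=cv2.resize(c["frame"][170:300,270:400,::-1],(400,400));b=cv2.resize(d["frame"][90:190,190:290,::-1],(400,400))
cv2.imwrite("pics/h1.png",np.hstack([a,b]))
```

```text
d cm [ 1.05  2.12 -8.8 ] rv deg [ 0.   0.1 -0.1]
[-1.1   0.59  1.4   0.29  1.36  0.86]
```

View pics/h1.png

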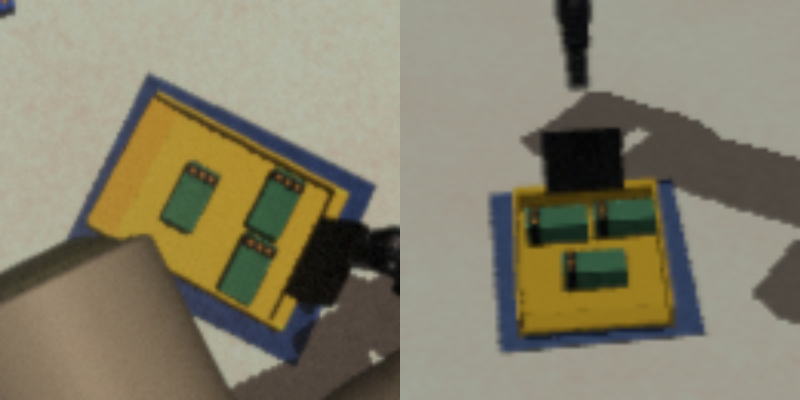

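All three packs lie in the tray (left crop), and the gripper is lined up behind the handle. I go down the lean and grip.

Request:
drive_tool --rows '[[[0, 0, -2.3], [0, 0, 0], 0.5], [[0.4, 0.8, -2.5], [0, 0, 0], 0.5], [[0.35, 0.72, -2.2], [0, 0, 0], 0.5], [[0.3, 0.6, -1.7], [0, 0, 0], 0.5], [[0, 0, 0], [0, 0, 0], 0.5], [[0, 0, 0], [0, 0, 0], 0.5]]'

```text
t: 19.65
tcp_pos: [0.4218, -0.3792, 0.0458]
tcp_rot: [0.956, -0.235, 0.043, -0.168]
contact_force: [0.5, -0.6, 0.1]
gripper_width: 0.0428
```

Request:
drive_tool --rows '[[[0, 0, 0], [0, 0, 0], 0.3], [[0, 0, 0], [0, 0, 0], 0.1], [[0, 0, 0], [0, 0, 0], 0], [[0, 0, 0], [0, 0, 0], 0]]'

```text
t: 20.15
tcp_pos: [0.4217, -0.3792, 0.0457]
tcp_rot: [0.956, -0.236, 0.043, -0.169]
contact_force: [0.8, 2.4, 4.7]
gripper_width: 0.0112
```

Run:
```python
from h import *
s=r.observe();print(s["tcp_pos"].round(4).tolist(),s["tcp_rot"].round(4).tolist(),s["contact_force"])
delta([*tp(-.0975,0),.044],tool(-27.8,-20,152.2))
c=r.camera("top"); k=max(blobs(c,*YEL,100),key=cv2.contourArea)
q=cv2.approxPolyDP(cv2.convexHull(k),4,True)[:,0];print("yel quad",q.tolist())
```

```text
[0.4217, -0.3792, 0.0457] [0.9561, -0.2356, 0.043, -0.1687] [0.82418839 2.40995771 4.66593442]
d cm [-0.01  0.05 -0.17] rv deg [ 0.   0.2 -0.1]
yel quad [[322, 200], [383, 233], [362, 277], [302, 236]]
```

Request:
drive_tool --rows '[[[0, 0, 0.4], [0, 0, 0], 0], [[0, 0, 0.8], [0, 0, 0], 0], [[0, 0, 1.2], [0, 0, 0], 0], [[0, 0, 1.2], [0, 0, 0], 0], [[0, 0, 0.8], [0, 0, 0], 0], [[0, 0, 0.4], [0, 0, 0], 0]]'

```text
t: 20.95
tcp_pos: [0.4214, -0.3792, 0.0934]
tcp_rot: [0.956, -0.236, 0.043, -0.168]
contact_force: [0.0, 0.0, -3.6]
gripper_width: 0.0113
```

Run:
```python
from h import *
print(r.observe()["wrist_torque"])
d=r.camera("scene")
cv2.imwrite("pics/l1.png",cv2.resize(d["frame"][80:190,180:300,::-1],(600,550)))
```

```text
[-0.66434521  0.35490698  0.05295739]
```

View pics/l1.png

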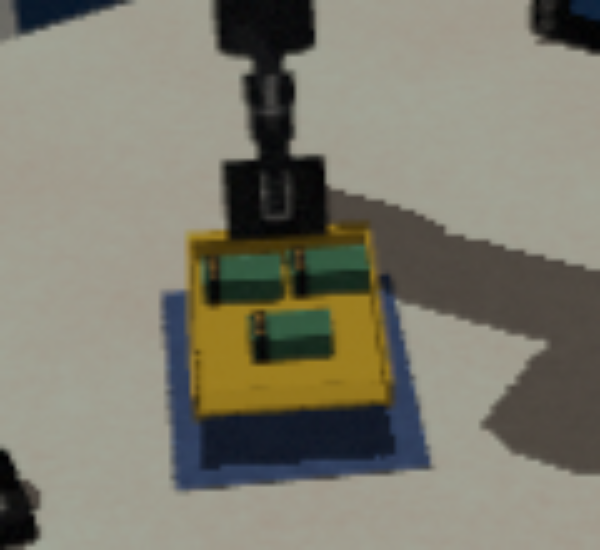

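The tray is lifted level with its three packs. I carry it on.

Request:
drive_tool --rows '[[[0, 0, 0.8], [0, 0, 0], 0], [[0, 0, 1.5], [0, 0, 0], 0], [[0, 0, 2.2], [0, 0, 0], 0], [[0, 0, 2.6], [0, 0, 0], 0], [[0, 0.3, 2.6], [0, 0, 0.5], 0], [[0, 0.8, 2.0], [0, 0, 1], 0], [[0, 1.3, 1.3], [0, 0, 1.5], 0], [[0, 1.8, 0.6], [0, 0, 2], 0]]'

```text
t: 22.0
tcp_pos: [0.4213, -0.3362, 0.2294]
tcp_rot: [0.966, -0.193, 0.035, -0.17]
contact_force: [0.2, 0.6, -5.0]
gripper_width: 0.0113
```

Request:
drive_tool --rows '[[[0.2, 2.3, 0], [0, 0, 2], 0], [[0.4, 2.6, 0], [0, 0, 2], 0], [[0.6, 2.8, 0], [0, 0, 2], 0], [[0.7, 2.8, 0], [0, 0, 2], 0], [[0.8, 2.8, 0], [0, 0, 2], 0], [[0.9, 2.8, 0], [0, 0, 2], 0], [[0.9, 2.8, 0], [0, 0, 2], 0], [[0.9, 2.8, 0], [0, 0, 2], 0]]'

```text
t: 23.0
tcp_pos: [0.475, -0.1181, 0.2285]
tcp_rot: [0.983, -0.056, 0.01, -0.174]
contact_force: [-0.7, -0.7, -5.0]
gripper_width: 0.0111
```

Request:
drive_tool --rows '[[[0.9, 2.8, 0], [0, 0, 2], 0], [[0.9, 2.8, 0], [0, 0, 2], 0], [[0.9, 2.8, 0], [0, 0, 2], 0], [[0.9, 2.8, 0], [0, 0, 2], 0], [[0.8, 2.4, 0], [0, 0, 2], 0], [[0.6, 1.8, 0], [0, 0, 1.5], 0], [[0.4, 1.2, 0], [0, 0, 0.8], 0], [[0.2, 0.6, 0], [0, 0, 0.3], 0]]'

```text
t: 24.0
tcp_pos: [0.531, 0.0526, 0.2286]
tcp_rot: [0.983, 0.051, -0.009, -0.174]
contact_force: [-0.4, -0.8, -4.0]
gripper_width: 0.0114
```

Run:
```python
from h import *
s=r.observe();print(s["q"].round(2))
delta([.548,.114,.23],tool(9.2,-20,189.2))
```

```text
[-0.28  0.37  1.49  0.33  1.43  1.12]
d cm [1.7  6.14 0.14] rv deg [-0.1  0.1  3.2]
```

Request:
drive_tool --rows '[[[0.2, 0.6, 0], [0, 0, 0.5], 0], [[0.3, 1.2, 0], [0, 0, 0.6], 0], [[0.4, 1.4, 0], [0, 0, 0.7], 0], [[0.3, 1.3, 0], [0, 0, 0.6], 0], [[0.3, 1.0, 0], [0, 0, 0.5], 0], [[0.2, 0.6, 0.1], [0, 0, 0.3], 0], [[0, 0, 0], [0, 0, 0], 0]]'

```text
t: 24.88
tcp_pos: [0.5484, 0.1132, 0.2298]
tcp_rot: [0.982, 0.078, -0.013, -0.173]
contact_force: [0.5, 0.2, -4.3]
gripper_width: 0.0114
```

Run:
```python
from h import *
delta([.548,.114,.23],tool(9.2,-20,189.2))
c=r.camera("top");d=r.camera("scene")
a=cv2.resize(c["frame"][140:300,80:270,::-1],(400,337));b=cv2.resize(d["frame"][100:330,180:420,::-1],(351,337))
cv2.imwrite("pics/p1.png",np.hstack([a,b]))
```

```text
d cm [-0.04  0.08  0.02] rv deg [-0.1  0.1  0.1]
```

View pics/p1.png

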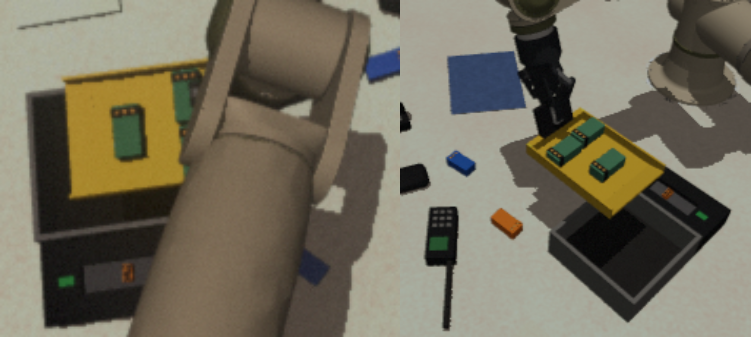

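The tray is over the bin and the nub is still on the off side (128,272). I tip about the tray's y axis.

Request:
drive_tool --rows '[[[0, 0, 0], [-2.5, -0.4, 0], 0], [[0, 0, 0], [-4.9, -0.8, 0], 0], [[0, 0, 0], [-4.9, -0.8, 0], 0], [[0, 0, 0], [-4.9, -0.8, 0], 0], [[0, 0, 0], [-3, -0.5, 0], 0], [[0, 0, 0], [-3, -0.5, 0], 0], [[0, 0, 0], [-3, -0.5, 0], 0], [[0, 0, 0], [-2.5, -0.4, 0], 0]]'

```text
t: 25.98
tcp_pos: [0.5481, 0.1127, 0.2298]
tcp_rot: [0.994, 0.079, 0.008, 0.079]
contact_force: [-0.1, -1.1, -3.8]
gripper_width: 0.011
```

Request:
drive_tool --rows '[[[0, 0, 0], [-2, -0.3, 0], 0], [[0, 0, 0], [-2, -0.3, 0], 0], [[0, 0, 0], [-2, -0.3, 0], 0], [[0, 0, 0], [-2, -0.3, 0], 0], [[0, 0, 0], [-2, -0.3, 0], 0], [[0, 0, 0], [0, 0, 0], 0], [[0, 0, 0], [0, 0, 0], 0], [[0, 0, 0], [0, 0, 0], 0]]'

```text
t: 26.98
tcp_pos: [0.5484, 0.1127, 0.2299]
tcp_rot: [0.983, 0.079, 0.014, 0.166]
contact_force: [1.0, -0.1, -2.4]
gripper_width: 0.0114
```

Run:
```python
from h import *
delta([.548,.114,.23],tool(9.2,20,189.2))
c=r.camera("top");d=r.camera("scene")
a=cv2.resize(c["frame"][140:300,80:270,::-1],(400,337));b=cv2.resize(d["frame"][150:330,230:420,::-1],(356,337))
cv2.imwrite("pics/p2.png",np.hstack([a,b]))
```

```text
d cm [-0.04  0.13  0.01] rv deg [-0.9 -0.1  0. ]
```

View pics/p2.png

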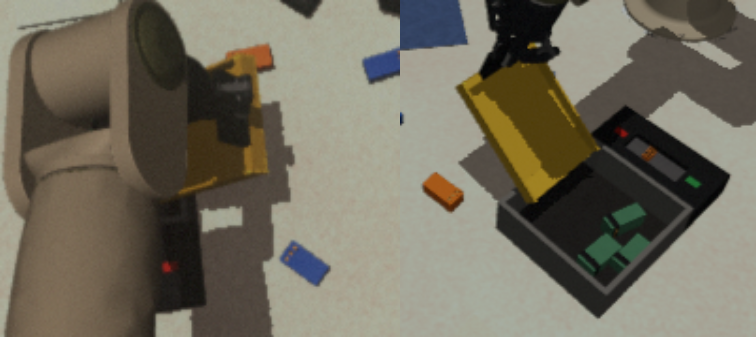

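All three packs lie in the bin (crop 628,217; 602,250; 632,250) and the tray is empty. I level it and carry it back.

Request:
drive_tool --rows '[[[0, 0, 0], [4.9, 0.8, 0], 0], [[0, 0, 0], [4.9, 0.8, 0], 0], [[0, 0, 0], [4.9, 0.8, 0], 0], [[0, 0, 0], [4.9, 0.8, 0], 0], [[0, 0, 0], [4.9, 0.8, 0], 0], [[0, 0, 0], [4.9, 0.8, 0], 0], [[0, 0, 0], [4.9, 0.8, 0], 0], [[0, 0, 0], [4.3, 0.7, 0], 0]]'

```text
t: 28.08
tcp_pos: [0.5485, 0.1125, 0.2299]
tcp_rot: [0.982, 0.078, -0.014, -0.174]
contact_force: [-0.6, -0.3, -0.9]
gripper_width: 0.0112
```

Request:
drive_tool --rows '[[[-0.6, -2, 0], [0, 0, -1.5], 0], [[-0.9, -3, 0], [0, 0, -2.2], 0], [[-0.9, -4, 0], [0, 0, -2.7], 0], [[-0.9, -4, 0], [0, 0, -2.7], 0], [[-0.9, -4, 0], [0, 0, -2.7], 0], [[-0.9, -4, 0], [0, 0, -2.7], 0], [[-0.9, -4, 0], [0, 0, -2.7], 0], [[-0.9, -4, 0], [0, 0, -2.7], 0]]'

```text
t: 29.08
tcp_pos: [0.4788, -0.1787, 0.23]
tcp_rot: [0.981, -0.093, 0.017, -0.172]
contact_force: [0.1, -0.3, -0.3]
gripper_width: 0.0114
```

Request:
drive_tool --rows '[[[-0.9, -4, 0], [0, 0, -2.7], 0], [[-0.9, -4, 0], [0, 0, -2.7], 0], [[-0.9, -4, 0], [0, 0, -2.7], 0], [[-1, -3.5, 0], [0, 0, -2.7], 0], [[-1, -2.5, 0], [0, 0, -2], 0], [[-0.8, -1.5, 0], [0, 0, -1], 0], [[0, 0, 0], [0, 0, 0], 0], [[0, 0, 0], [0, 0, 0], 0]]'

```text
t: 30.08
tcp_pos: [0.4247, -0.3713, 0.2299]
tcp_rot: [0.962, -0.209, 0.037, -0.169]
contact_force: [0.8, -0.2, -1.3]
gripper_width: 0.0119
```

Run:
```python
from h import *
delta([.4217,-.3792,.0457],R.from_quat([0.9561, -0.2356, 0.043, -0.1687]))
```

```text
d cm [ -0.3   -0.79 -18.42] rv deg [ 0.  -0.2 -3.2]
```

Request:
drive_tool --rows '[[[-0.1, -0.3, -2], [0, 0, -1.6], 0], [[-0.1, -0.3, -4], [0, 0, -1.6], 0], [[-0.1, -0.2, -4], [0, 0, 0], 0], [[0, 0, -3], [0, 0, 0], 0], [[0, 0, -2], [0, 0, 0], 0], [[0, 0, -1], [0, 0, 0], 0], [[0, 0, 0], [0, 0, 0], 0], [[0, 0, 0], [0, 0, 0], 0]]'

```text
t: 31.08
tcp_pos: [0.4217, -0.3803, 0.0707]
tcp_rot: [0.956, -0.236, 0.042, -0.168]
contact_force: [-0.6, 0.7, -1.2]
gripper_width: 0.0114
```

Run:
```python
from h import *
delta([.4217,-.3792,.0457],R.from_quat([0.9561, -0.2356, 0.043, -0.1687]))
print(r.observe()["gripper_width"])
```

```text
d cm [-0.    0.11 -2.5 ] rv deg [ 0.1 -0.1  0. ]
0.011357771080840674
```

Request:
drive_tool --rows '[[[0, 0.1, -1.2], [0, 0, 0], 0], [[0, 0, -0.7], [0, 0, 0], 0], [[0, 0, -0.3], [0, 0, 0], 0], [[0, 0, -0.2], [0, 0, 0], 0], [[0, 0, -0.1], [0, 0, 0], 0], [[0, 0, 0], [0, 0, 0], 0], [[0, 0, 0], [0, 0, 0], 0]]'

```text
t: 31.95
tcp_pos: [0.4214, -0.3792, 0.0457]
tcp_rot: [0.956, -0.236, 0.042, -0.168]
contact_force: [-2.8, 1.2, 5.4]
gripper_width: 0.0115
```

Request:
drive_tool --rows '[[[0, 0, 0], [0, 0, 0], 0.2], [[0, 0, 0], [0, 0, 0], 0.4], [[0, 0, 0], [0, 0, 0], 0.5], [[0, 0, 0], [0, 0, 0], 0.5], [[-0.3, -0.6, 1.8], [0, 0, 0], 0.5], [[-0.5, -1, 3], [0, 0, 0], 0.5], [[-0.6, -1.1, 3.5], [0, 0, 0], 0.5], [[0, 0, 4], [0, 0, 0], 0.5]]'

```text
t: 32.95
tcp_pos: [0.4068, -0.4065, 0.1686]
tcp_rot: [0.956, -0.237, 0.041, -0.168]
contact_force: [0.9, 0.3, 0.4]
gripper_width: 0.0425
```

Run:
```python
from h import *
c=r.camera("top")
k=max(blobs(c,*YEL,100),key=cv2.contourArea)
q=cv2.approxPolyDP(cv2.convexHull(k),4,True)[:,0];print("yel quad",q.tolist())
print(len(packs(.032))); nub()
a=c["frame"][185:295,280:400,::-1]; b=c["frame"][160:290,85:185,::-1]
cv2.imwrite("pics/b1.png",np.hstack([cv2.resize(a,(436,400)),cv2.resize(b,(308,400))]))
delta([.3605,.2985,.15],tool(99.2))
```

```text
yel quad [[320, 202], [383, 233], [362, 277], [299, 243]]
0
nub q mm 0.1
d cm [-4.71 70.53 -1.95] rv deg [-20.  -14.1 125.4]
```

View pics/b1.png

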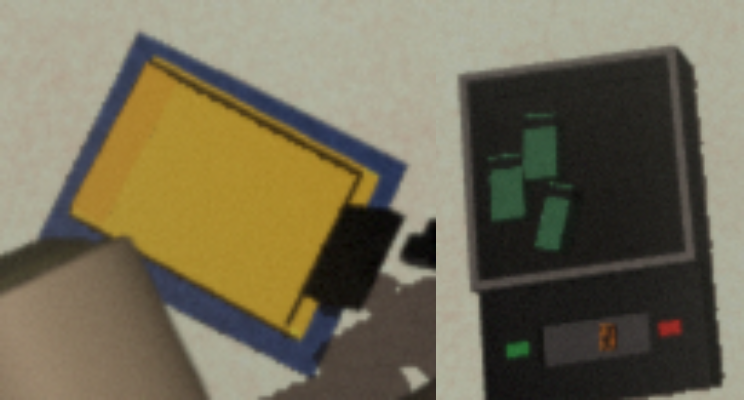

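The tray is back on its mat, lying along it. The three packs are in the bin and the nub is at the red side (608,338). Now I go to the switch's off-side gap.

Request:
drive_tool --rows '[[[0.6, 3.5, 0], [-8.85, 4.65, 0], 0.2], [[0.6, 4.2, 0], [-8.85, 4.65, 0], 0], [[0.6, 4.2, 0], [0, 0, 10.5], 0], [[0.6, 4.2, 0], [0, 0, 10.5], 0], [[0.6, 4.2, 0], [0, 0, 10.5], 0], [[0.6, 4.2, 0], [0, 0, 10.5], 0], [[0.6, 4.2, 0], [0, 0, 10.5], 0], [[0.6, 4.2, 0], [0, 0, 10.5], 0]]'

```text
t: 34.1
tcp_pos: [0.4549, -0.0755, 0.1668]
tcp_rot: [0.952, 0.306, -0.0, -0.0]
contact_force: [1.3, 0.5, 1.0]
gripper_width: -0.0004
```

Request:
drive_tool --rows '[[[-1.1, 4.1, 0], [0, 0, 8], 0], [[-1.1, 4.1, 0], [0, 0, 8], 0], [[-1.1, 4.1, 0], [0, 0, 8], 0], [[-1.1, 4.1, 0], [0, 0, 8], 0], [[-1.1, 4.1, 0], [0, 0, 8], 0], [[-1.1, 4.1, 0], [0, 0, 8], 0], [[-1.1, 4.1, 0], [0, 0, 8], 0], [[-1, 4, 0], [0, 0, 8], 0]]'

```text
t: 35.1
tcp_pos: [0.3673, 0.2511, 0.1669]
tcp_rot: [0.646, 0.764, -0.0, -0.0]
contact_force: [0.8, 0.2, 0.4]
gripper_width: 0.0
```

Request:
drive_tool --rows '[[[0, 0, 0], [0, 0, 0], 0], [[0, 0, 0], [0, 0, 0], 0]]'

```text
t: 35.35
tcp_pos: [0.3681, 0.2495, 0.1671]
tcp_rot: [0.648, 0.762, -0.0, -0.0]
contact_force: [0.2, -0.4, 0.4]
gripper_width: -0.0001
```

Run:
```python
from h import *
delta([.3688,.2484,.052],tool(99.2))
```

```text
d cm [  0.07  -0.11 -11.51] rv deg [ 0. -0. -0.]
```

Request:
drive_tool --rows '[[[0.07, -0.1, -4], [0, 0, 0], 0], [[0, 0, -3], [0, 0, 0], 0], [[0, 0, -2], [0, 0, 0], 0], [[0, 0, -1.2], [0, 0, 0], 0], [[0, 0, -0.8], [0, 0, 0], 0], [[0, 0, -0.5], [0, 0, 0], 0], [[0, 0, 0], [0, 0, 0], 0]]'

```text
t: 36.22
tcp_pos: [0.3691, 0.2489, 0.0529]
tcp_rot: [0.648, 0.762, 0.0, 0.0]
contact_force: [0.8, 0.3, -0.1]
gripper_width: -0.0001
```

Request:
drive_tool --rows '[[[-0.06, 0.38, 0], [0, 0, 0], 0], [[-0.06, 0.38, 0], [0, 0, 0], 0], [[-0.06, 0.38, 0], [0, 0, 0], 0], [[-0.06, 0.38, 0], [0, 0, 0], 0], [[-0.06, 0.38, 0], [0, 0, 0], 0], [[-0.06, 0.38, 0], [0, 0, 0], 0], [[-0.06, 0.38, 0], [0, 0, 0], 0], [[0, 0, 0], [0, 0, 0], 0]]'

```text
t: 37.22
tcp_pos: [0.3647, 0.2758, 0.0527]
tcp_rot: [0.648, 0.762, 0.0, -0.0]
contact_force: [0.1, -0.0, -0.6]
gripper_width: 0.0
```

Run:
```python
from h import *
s=r.observe();print(s["tcp_pos"],s["contact_force"]); nub()
```

```text
[0.3646704  0.27578778 0.05271884] [ 0.08816162 -0.0071445  -0.56332149]
```

No stop force yet, so I push in small steps until the end stop is felt.

Request:
drive_tool --rows '[[[-0.02, 0.12, 0], [0, 0, 0], 0], [[-0.02, 0.12, 0], [0, 0, 0], 0], [[0, 0, 0], [0, 0, 0], 0]]'

```text
t: 37.65
tcp_pos: [0.3645, 0.2769, 0.0527]
tcp_rot: [0.647, 0.762, -0.001, 0.001]
contact_force: [2.6, -8.8, 1.4]
gripper_width: 0.0002
```

Request:
drive_tool --rows '[[[0, 0.08, 0], [0, 0, 0], 0], [[0, 0, 0], [0, 0, 0], 0], [[0.05, -0.4, 0], [0, 0, 0], 0], [[0, 0, 3], [0, 0, 0], 0], [[0, 0, 6], [0, 0, 0], 0], [[1, -5, 5], [0, 0, 0], 0], [[1, -5, 0], [0, 0, 0], 0], [[1, -5, 0], [0, 0, 0], 0]]'

```text
t: 38.65
tcp_pos: [0.3939, 0.1297, 0.1871]
tcp_rot: [0.647, 0.762, 0.001, 0.001]
contact_force: [0.7, 0.4, -0.5]
gripper_width: -0.0002
```

Request:
drive_tool --rows '[[[0, -5, 0], [0, 0, 0], 0], [[0, -5, 0], [0, 0, 0], 0], [[0, 0, 0], [0, 0, 0], 0], [[0, 0, 0], [0, 0, 0], 0]]'

```text
t: 39.15
tcp_pos: [0.3936, 0.0314, 0.1865]
tcp_rot: [0.648, 0.762, 0.0, 0.0]
contact_force: [-0.1, 0.2, -0.3]
gripper_width: -0.0001
```

Run:
```python
from h import *
nub(); c=r.camera("top"); print(r.observe()["tcp_pos"],r.observe()["t"])
cv2.imwrite("pics/end.png",cv2.resize(c["frame"][:,:,::-1],(800,600),interpolation=cv2.INTER_CUBIC))
```

```text
nub q mm 21.9
[0.39361344 0.03192959 0.18653097] 39.25
```

View pics/end.png

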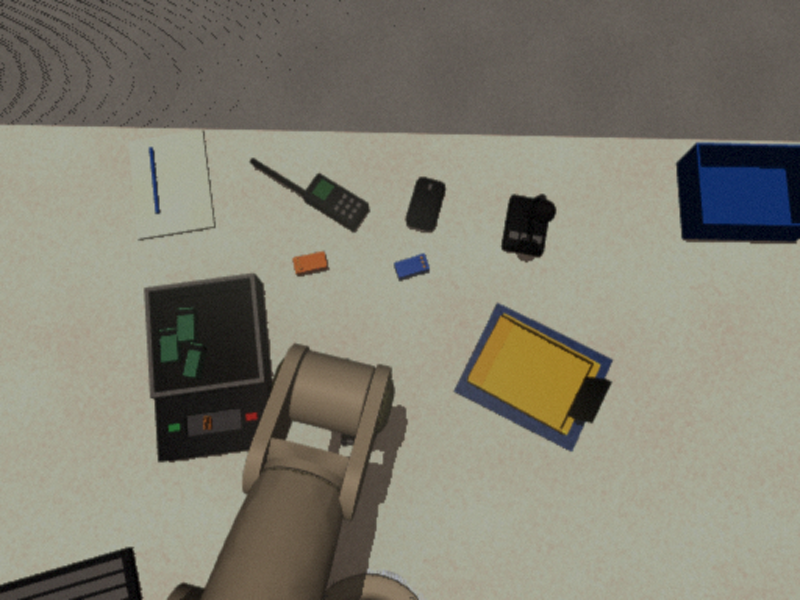

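The last picture shows three packs in the bin (186,328; 168,347; 192,360), the nub at the green side (207,423) and the tray on its mat (535,370). The microphone, mouse, handheld, orange block and the blue block at (411,266) are where they were. The other blue block is hidden under the arm, but the hand never came near it. I hand in.

```bash
python3 -c "
from rig import r
print(r.close_job())"
```

```text
the job is handed in; nothing more can be done
None
```

The job is done and handed in at about 39 s on the robot's clock. I slid the switch off and put the three green packs present into the tray. One had been knocked aside before I reached it, so I measured it again first. I then tipped them into the bin, set the tray back on its mat and slid the switch on.

**Last checks:**
- **Switch:** it reads 21.9 mm of 22 from the image, and I felt the end stop at about 9 N.
- **Packs:** all three lie inside the bin, and I saw no fourth pack in either camera view.
- **Tray:** it lies flat along its mat, within about 1 to 3 pixels (roughly 2 to 8 mm) of where it started.
- **Other things:** the microphone, mouse, handheld, orange block and one blue block look unmoved. The other blue block was hidden under the arm in the last picture, so I could not check it there. It lay where it had been at my last clear view, before I picked up the third pack, and the hand did not work near it after that.

No check failed. The first push to switch on stopped just short of the end stop, so I added two small pushes.

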